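Hold a spring clip open over a record card

ROBOT

A 7-joint arm with a two-finger parallel gripper is mounted at the origin on a cart in front of the work surface, level with it; the furniture and walls round the work are solid. World frame = base frame: x ahead of the robot, y to its left, z up, the work surface at z = 0. Lengths are in m, angles in rad, forces in N, time in s.
With the tool pointing down it reaches from about 0.425 to 0.875 m from the base axis. Payload 4.7 kg.
Tool frame: the origin (TCP) lies midway between the tips of the shut fingers; the grasp point (between the pads) lies 19 mm behind it; y points along the fingers, z is the direction in which the jaws open and shut, and the axes are right-handed (so a half turn about y gives the same grasp; the last joint's range is limited). The gripper opens to 87 mm and grips with 3 to 60 N. Pads are 19 mm wide; open, the fingers measure 117 mm over their backs; the gripper's body (75 mm by 190 mm) begins 51 mm behind the grasp point.
Start: joints at [-1.088, 0.321, -0.07, 1.45, 0.023, 1.371, -0.057], TCP at [0.294, 0.58, 0.223] pointing down, gripper open.
Joint ranges: [-2.86, 2.86], [-0.3, 2.09], [-1.38, 1.24], [0.06, 2.45], [-1.56, 4.7], [0.09, 2.05], [-2.69, 2.69]. Speed limits (rad/s): [2.57, 2.57, 3.14, 3.14, 3.14, 3.14, 3.14].

INTERFACE

Orientations are given as a rotation vector (axis times angle).
In Python, from bench import ctrl gives the robot as it stands.
- The arm moves only by the tool play_rows, never from a script. Its arguments are lists of equal length, an entry for each row: "translation": the shift along the tool's x, y, z in mm, a list of three; "turn": the turn, a rotation vector about the tool's x, y, z in rad, a list of three; "fingers": the opening, from -1 (shut) to 1 (fully open), so that 0 is half open. In form: {"translation": [[dx, dy, dz], ...], "turn": [[wx, wy, wz], ...], "fingers": [fingers, ...]}. A call has exactly 10 rows; each row shifts and turns the commanded pose from where the row before left it, along the tool's axes as they then stand; what a row does not reach is not made up. A row lasts 1/12 s, in which the tool goes at most 41.7 mm and 7.16 degrees, less where a joint would pass 70% of its speed; a pose out of reach is approached as far as the arm can. A call with a gripper value outside its range is refused whole. The fingers move at their own pace and stop on an object; "grip_force" is the grip in N (left out, the last holds). Time passes only in rows, so rows that do not move let the fingers close, or fill a call up. It gives the time, the measured TCP pose, the force and the opening at its end, in the units of the state.
- ctrl.get_state(): the state, without advancing time (a new reading comes with each control period).
- ctrl.get_image(name): name is "side" or "top"; returns the picture (480x640x3 uint8, blue, green, red); there is no depth.
- ctrl.camera_info(name): a dict with "camera_matrix" (3x3 intrinsics, pixels), "R" (3x3) and "t" (3): a world point X has camera coordinates R X + t. Camera axes: x right, y down, z forward; pixel columns grow to the right and rows downward; lengths in m; the calibration is good to about 2 mm. A picture is of the moment at which its call begins. camera_info takes no time and is no camera call.
- ctrl.close_job(): hands the job in, once; it reports no verdict.
The state is a dict: "time": time; "joint_positions": joint angles; "qd": joint speeds; "joint_torque": joint torques, N m; "position": TCP position; "tool_rot": TCP orientation; "ft_force": force on the tool from outside, world axes, zero at the start; "torque": the same for the moment, N m; "grip_width": opening from 0.0 (shut) to 1.0 (fully open).
Only numpy, scipy, OpenCV 4.12 (cv2) and the standard library are available. Lean on these libraries where they do the work, as an engineer would, in place of code of your own. Each camera call takes 0.05 s, during which the arm holds its last target.

TASK

Lift the wide spring clip up and off its hook, squeeze its handles so that it gapes wide open, and hold it over the middle of the record card's top edge, in line with the edge, one jaw in front of the card and one behind it with the jaw tips a good centimetre below the edge and nothing touching the card, so that I can slide a print in beside the card before the clip bites. Finish while still holding it there like that; leave the narrow clip hanging on its hook and do not shift the card stand.

Things in the scene. Friction and masses are not known exactly. Their poses are not given: they have to be found in the camera images.
- wide_clip: The clip to use: the wider of two plain steel spring clips hanging on the clip stand, 36 mm along its hinge pin (the other 16 mm). Origin: middle of the pin. z up to the handles, x along the pin, y the way the handles are squeezed. Two flat jaws hang to 36 mm below the pin shut (tips together), 33 mm below it when open to the stop (20 mm clear between the tips). About 70 g.
- wide_clip_handles (a point): Point between the wide clip's two thumb plates, 34 mm above the pin, where they are pinched along the clip's y. Shut, the plates splay to 52 mm over their upper ends, 44 mm above the pin; squeezed to the stop they are parallel, 25 mm over the outsides, 49 mm high, so the pin sinks about 5 mm between the fingers. About 4 N begins to open the clip, about 10 N holds it fully open.
- wide_clip_eye (a point): Inner top edge of the wide clip's hanging eye, 31 mm above the pin: a doubled wire loop fixed to the pin, standing up between the handles, 7 mm clear across and about 26 mm high inside. The hook passes through it along the clip's x.
- wide_clip_jaw_left (a joint): angle of the wide clip's lever on its +y side: 0 shut, 0.30 rad fully open at its stop; a spring shuts it
- wide_clip_jaw_right (a joint): angle of the wide clip's lever on its -y side: 0 shut, 0.30 rad fully open at its stop; a spring shuts it
- narrow_clip: The narrow spring clip: same shape and height, but 16 mm wide along its pin. It hangs on the other hook and stays there. Origin on its hinge pin, axes as for the wide clip.
- clip_stand: Fixed stand: grey base plate 100 x 176 x 14 mm, two bent steel rods 4 mm thick, 124 mm apart. Origin on the worktop under the plate, z up; the hooks point to its -x (the robot's side). Each rod rises at x = +36 mm, y = +-62 mm, then runs level to -x, its middle line 150 mm up, to x = -26 mm, and turns up. Clips hang on the level part, pin 29 mm below it, clip x along the stand's x.
- hook_tip_left (a point): Top of the small ball on the turned-up tip of the hook at the stand's +y side: 11 mm above the rod's middle line, 35 mm ahead (-x) of the stand's origin. To free a clip: lift it 12 to 18 mm, then draw it to the stand's -x by 55 mm or more. Nothing on the stand is higher, but the clips' handles stand 4 mm above it.
- hook_tip_right (a point): The same point on the hook at the stand's -y side.
- card_stand: Loose dark steel holder, 51 x 126 x 18 mm, with a stiff white card 110 mm wide and 2.2 mm thick standing upright in its slot; 0.45 kg. Origin on the worktop below the middle of the card. x is normal to the card (the printed face looks to -x), y runs along the card's top edge, z up.
- card_edge (a point): Middle of the card's top edge, 100 mm above the worktop; axes as for the card stand.
Mind the look-alikes: they are no part of the job. Leave any purple look-alike of the wide_clip alone.

How it is judged:
By the outcome, as a careful person would: the job done as asked, in the order asked, and still so for the second after the job is handed in, while the arm keeps its last pose, push and grip.
It also fails if it takes over 45 s, if anything falls off the work surface, if the arm or the gripper's body presses on something with over 40 N, if the wrist force passes 120 N, or if a joint passes its speed limit or range.

## Working session

There is one attempt and no reset: what is moved stays moved. The work goes in short steps, Python scripts to look and compute and a tool call to move; the robot and the scene stay as the last step left them, time stands still between calls to the robot, and variables do not carry over. Pictures are saved under pics/ and viewed, and the job is handed in when it is done.

Besides the shell and the picture viewer there is one more tool, called after "Call:" by a JSON object that holds its "fn" and its "kwargs". play_rows: Moves the arm, as the interface text tells. Its arguments: {"type":"object","properties":{"translation":{"type":"array"},"turn":{"type":"array"},"fingers":{"type":"array"},"grip_force":{"type":"number"}},"required":["translation","turn","fingers"]}

```bash
ls; mkdir -p pics; python3 - <<'E'
from bench import ctrl
import cv2,numpy as np
for n in("side","top"):
    cv2.imwrite(f"pics/{n}0.png",ctrl.get_image(n)); c=ctrl.camera_info(n); print(n,{k:np.round(np.array(v),4).tolist() for k,v in c.items() if k in("camera_matrix","R","t")})
print(ctrl.get_state())
E
```

```text
pics
side {'camera_matrix': [[493.508, 0.0, 308.7988], [0.0, 493.508, 240.6185], [0.0, 0.0, 1.0]], 'R': [[0.8852, -0.4646, -0.0234], [-0.2858, -0.5035, -0.8154], [0.367, 0.7285, -0.5785]], 't': [-0.4363, 0.2549, 0.8547]}
top {'camera_matrix': [[616.4163, 0.0, 321.2673], [0.0, 616.4163, 241.4089], [0.0, 0.0, 1.0]], 'R': [[-0.0098, -0.9999, 0.0053], [-0.9831, 0.0087, -0.183], [0.183, -0.007, -0.9831]], 't': [0.0359, 0.5566, 1.3667]}
{'time': 0.1, 'joint_positions': array([-1.08785024,  0.32177283, -0.07005354,  1.45153336,  0.0226419 ,
        1.37079222, -0.0568674 ]), 'qd': array([-0.00058655, -0.0013937 , -0.00071694, -0.00206521, -0.00027524,
        0.00037315, -0.00139035]), 'joint_torque': array([ 1.01678283e-04, -4.92568767e+01, -4.05542934e-01, -3.13396025e+01,
       -6.40010135e-02,  3.94474610e-02,  7.26303642e-05]), 'position': array([0.29356248, 0.57938987, 0.22156495]), 'tool_rot': array([-1.54106727,  0.36788066, -0.3674695 ]), 'ft_force': array([ 0.26514794,  1.16570438, -0.28965661]), 'torque': array([ 0.02640154, -0.01759019,  0.01543332]), 'grip_width': 1.0015436409594969}
```

View pics/side0.png

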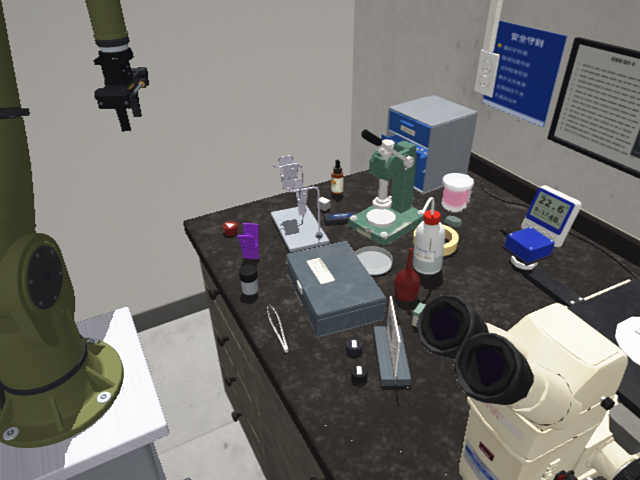

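View pics/top0.png

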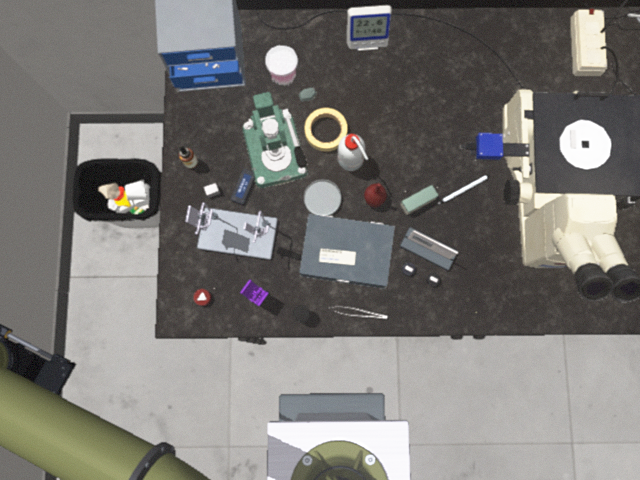

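```bash
python3 - <<'E'
import cv2
t=cv2.imread("pics/top0.png");s=cv2.imread("pics/side0.png")
cv2.imwrite("pics/c1.png",cv2.resize(t[190:270,170:300],None,fx=6,fy=6,interpolation=cv2.INTER_CUBIC))
cv2.imwrite("pics/c2.png",cv2.resize(t[210:290,380:480],None,fx=7,fy=7,interpolation=cv2.INTER_CUBIC))
cv2.imwrite("pics/c3.png",cv2.resize(s[140:260,260:350],None,fx=5,fy=5,interpolation=cv2.INTER_CUBIC))
cv2.imwrite("pics/c4.png",cv2.resize(s[280:400,340:440],None,fx=5,fy=5,interpolation=cv2.INTER_CUBIC))
E
```

```text
(no output)
```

View pics/c1.png

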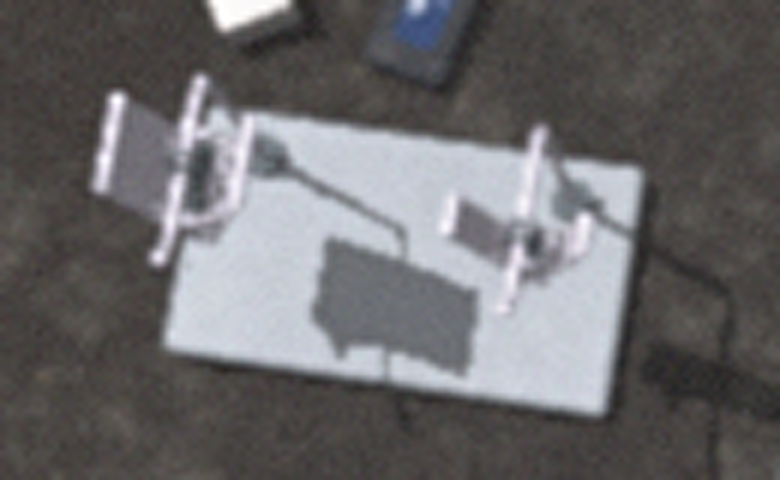

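View pics/c2.png

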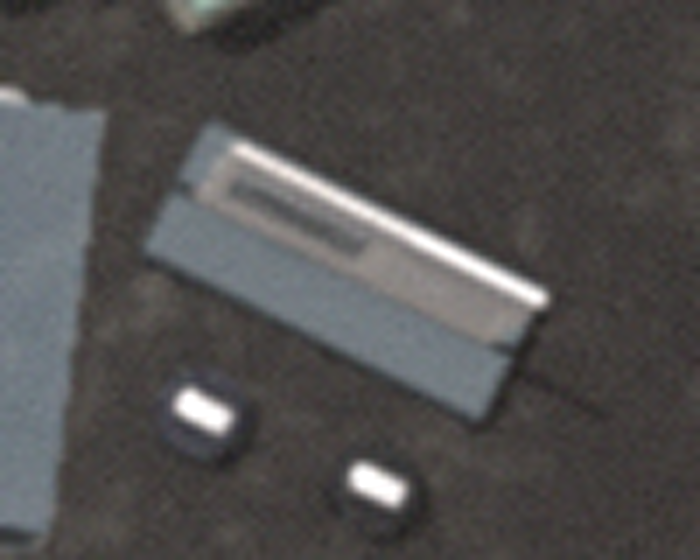

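View pics/c3.png

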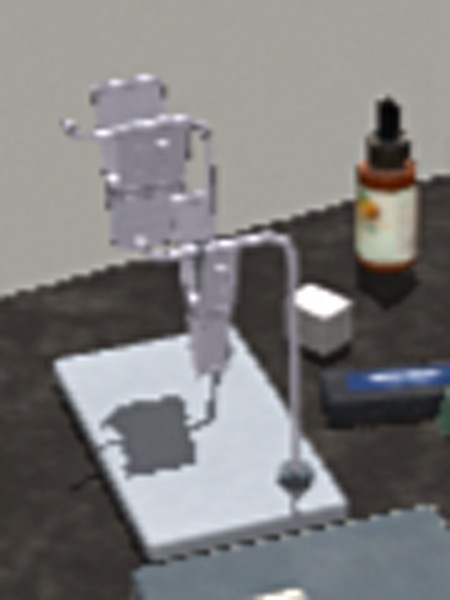

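View pics/c4.png

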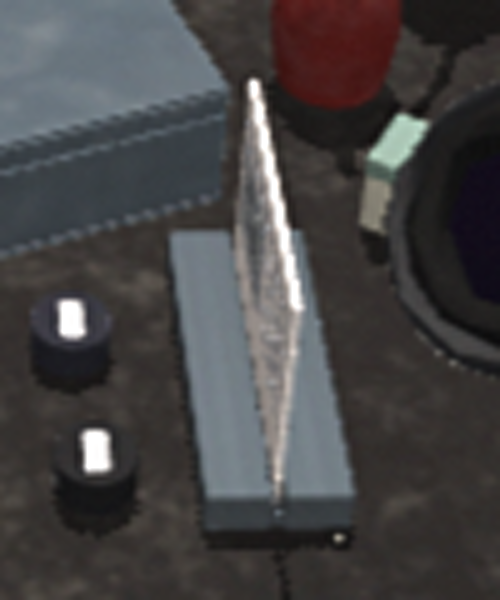

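```bash
cat > h.py <<'E'
import numpy as np
from bench import ctrl
from scipy.spatial.transform import Rotation as Ro
def ray(n,uv):
    c=ctrl.camera_info(n);K=np.array(c["camera_matrix"]);R=np.array(c["R"]);t=np.array(c["t"]).ravel()
    d=R.T@np.linalg.solve(K,[uv[0],uv[1],1.]);return -R.T@t,d
def onz(n,uv,z):
    o,d=ray(n,uv);return o+d*(z-o[2])/d[2]
def proj(n,X):
    c=ctrl.camera_info(n);p=np.array(c["camera_matrix"])@(np.array(c["R"])@np.array(X)+np.array(c["t"]).ravel());return p[:2]/p[2]
E
python3 - <<'E'
from h import *
import cv2
print("proj check base",proj("top",[0,0,0]))
t=cv2.imread("pics/top0.png").astype(int)
# plate mask
b,g,r=t[...,0],t[...,1],t[...,2]
m=((b>150)&(b<=235)&(r>130)).astype(np.uint8); m[:195]=0;m[265:]=0;m[:,:190]=0;m[:,285:]=0
m=cv2.morphologyEx(m,cv2.MORPH_CLOSE,np.ones((3,3)))
cv2.imwrite("pics/m.png",cv2.resize(m[190:270,170:300]*255,None,fx=6,fy=6))
def crop(p,o,f): return ((p[0]+.5)/f-.5+o[0],(p[1]+.5)/f-.5+o[1])
P=lambda p,z:onz("top",crop(p,(170,190),6),z)
cs=[P(p,.014) for p in[(643,165),(605,415),(163,350)]]
print("plate corners",np.round(cs,4)); print(np.linalg.norm(cs[0]-cs[1]),np.linalg.norm(cs[2]-cs[1]))
cen=(cs[0]+cs[2])/2; yv=cs[2]-cs[1]; print("cen",cen,"stand yaw",np.degrees(np.arctan2(-yv[0],yv[1])))
for nm,p,z in[("hookL",(160,260),.161),("hookR",(505,308),.161),("hL1",(115,95),.165),("hL2",(100,190),.165),("hR1",(247,118),.165),("hR2",(238,195),.165),("rodLback",(200,80),.152)]:
    print(nm,np.round(P(p,z),4))
C=lambda p,z:onz("top",crop(p,(380,210),7),z)
a,b2=C((233,145),.1),C((548,300),.1);print("card",a,b2,np.linalg.norm(a-b2),(a+b2)/2,"yaw",np.degrees(np.arctan2(-(a-b2)[0],(a-b2)[1])))
cc=[C(p,.018) for p in[(210,122),(145,248),(480,420)]];print("holder",np.round(cc,4),(cc[0]+cc[2])/2)
S=lambda p,z:onz("side",crop(p,(340,280),5),z)
a,b2=S((253,82),.1),S((298,305),.1);print("card side",a,b2,np.linalg.norm(a-b2),(a+b2)/2)
S=lambda p,z:onz("side",crop(p,(260,140),5),z)
print("side hookL",S((68,124),.159),"side hookR",S((142,242),.159))
st=ctrl.get_state();print(st["position"],Ro.from_rotvec(st["tool_rot"]).as_matrix().round(3))
E
```

```text
proj check base [337.43709312 492.45397481]
plate corners [[0.6236 0.1357 0.014 ]
 [0.5235 0.1502 0.014 ]
 [0.5509 0.3237 0.014 ]]
0.10119942651352996 0.17566242498661755
cen [0.58724613 0.22972529 0.014     ] stand yaw -8.963570916728445
hookL [0.5572 0.2966 0.161 ]
hookR [0.5388 0.1745 0.161 ]
hL1 [0.6163 0.3134 0.165 ]
hL2 [0.5818 0.3177 0.165 ]
hR1 [0.6075 0.2663 0.165 ]
hR2 [0.5796 0.2689 0.165 ]
rodLback [0.6249 0.2858 0.152 ]
card [ 0.5712723  -0.17340183  0.1       ] [ 0.52035511 -0.27131055  0.1       ] 0.11035704571541162 [ 0.54581371 -0.22235619  0.1       ] yaw -27.4765774921158
holder [[ 0.596  -0.179   0.018 ]
 [ 0.5529 -0.1555  0.018 ]
 [ 0.4935 -0.2655  0.018 ]] [ 0.54474563 -0.22224376  0.018     ]
card side [ 0.56796693 -0.17389182  0.1       ] [ 0.51842771 -0.26845137  0.1       ] 0.10675038102231757 [ 0.54319732 -0.2211716   0.1       ]
side hookL [0.55599482 0.2958738  0.159     ] side hookR [0.53676655 0.17422919 0.159     ]
[0.29356248 0.57938987 0.22156495] [[ 0.892 -0.001  0.452]
 [-0.452 -0.002  0.892]
 [ 0.    -1.    -0.002]]
```

Call:
{"fn": "play_rows", "kwargs": {"translation": [[36, 0, -11], [36, 0, -11], [36, 0, -11], [36, 0, -11], [36, 0, -11], [36, 0, -11], [36, 0, -11], [36, 0, -11], [36, 0, -11], [36, 0, -11]], "turn": [[0, 0, 0], [0, 0, 0], [0, 0, 0], [0, 0, 0], [0, 0, 0], [0, 0, 0], [0, -0.078, 0], [0, -0.078, 0], [0, -0.078, 0], [0, -0.078, 0]], "fingers": [1, 1, 1, 1, 1, 1, 1, 1, 1, 1], "grip_force": 20}}

```text
time: 0.93
position: [0.5771, 0.3309, 0.2224]
tool_rot: [-1.568, 0.121, -0.12]
ft_force: [0.7, 0.3, 0.2]
grip_width: 0.997
```

```bash
cat >> h.py <<'E'
def go(X,yaw):
    s=ctrl.get_state();R=Ro.from_rotvec(s["tool_rot"]);M=R.as_matrix()
    y=np.radians(yaw);c,si=np.cos(y),np.sin(y)
    T=np.array([[c,0,-si],[si,0,c],[0,-1,0]])
    print("t",s["time"],"pos",s["position"].round(4),"yaw",np.degrees(np.arctan2(M[1,0],M[0,0])).round(2),"F",np.round(s["ft_force"],2),"w",s["grip_width"])
    print("tool shift mm",(M.T@(np.array(X)-s["position"])*1000).round(1),"turn",(R.inv()*Ro.from_matrix(T)).as_rotvec().round(4))
E
python3 - <<'E'
from h import *
import cv2
go([.5963,.2908,.222],-8.9)
for n in("side","top"): cv2.imwrite(f"pics/{n}1.png",ctrl.get_image(n))
s=cv2.imread("pics/side1.png");cv2.imwrite("pics/c5.png",cv2.resize(s[60:260,230:400],None,fx=3.5,fy=3,interpolation=cv2.INTER_CUBIC))
t=cv2.imread("pics/top1.png");cv2.imwrite("pics/c6.png",cv2.resize(t[150:290,120:320],None,fx=4,fy=4,interpolation=cv2.INTER_CUBIC))
E
```

```text
t 0.9333 pos [0.5771 0.3309 0.2224] yaw -8.79 F [0.69 0.34 0.15] w 0.9967170321632902
tool shift mm [ 25.1   0.4 -36.7] turn [ 0.0005  0.002  -0.0004]
```

View pics/c5.png

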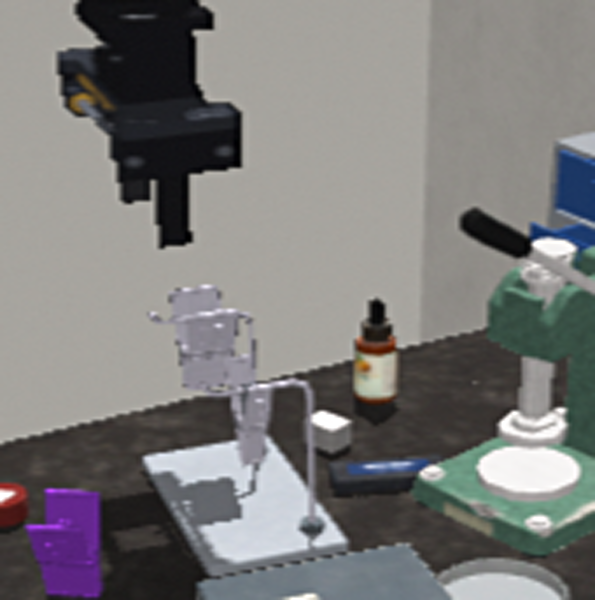

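View pics/c6.png

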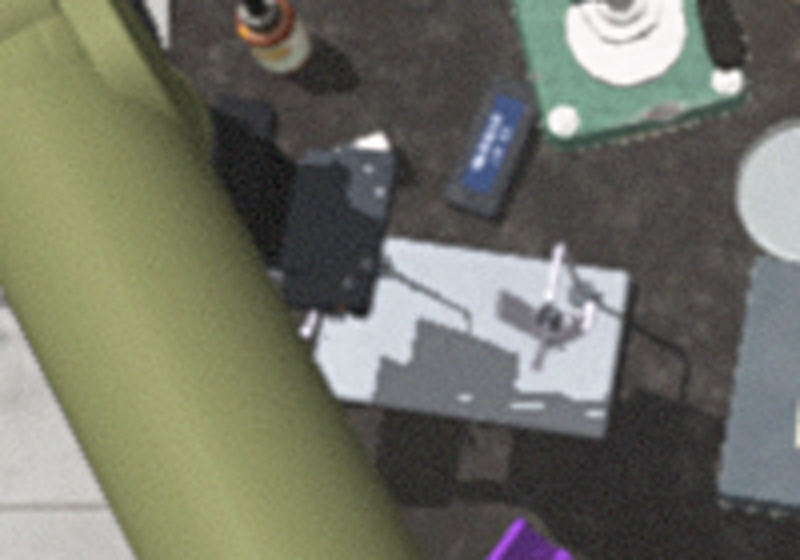

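Call:
{"fn": "play_rows", "kwargs": {"translation": [[6.3, 0, -9.2], [6.3, 0, -9.2], [6.3, 0, -9.2], [6.2, 0, -9.1], [0, 10, 0], [0, 10, 0], [0, 10, 0], [0, 10, 0], [0, 0, 0], [0, 0, 0]], "turn": [[0, 0.002, 0], [0, 0, 0], [0, 0, 0], [0, 0, 0], [0, 0, 0], [0, 0, 0], [0, 0, 0], [0, 0, 0], [0, 0, 0], [0, 0, 0]], "fingers": [1, 1, 1, 1, 1, 1, 1, 1, 1, 1]}}

```text
time: 1.87
position: [0.5941, 0.2931, 0.1811]
tool_rot: [-1.568, 0.125, -0.122]
ft_force: [-0.0, -0.9, 0.8]
grip_width: 1.004
```

```bash
python3 - <<'E'
from h import *
import cv2
go([.5963,.2908,.136],-8.9)
s=ctrl.get_image("side")
cv2.imwrite("pics/c7.png",cv2.resize(s[90:230,240:340],None,fx=6,fy=4.2,interpolation=cv2.INTER_CUBIC))
t=ctrl.get_image("top");cv2.imwrite("pics/c8.png",cv2.resize(t[150:290,120:320],None,fx=4,fy=4,interpolation=cv2.INTER_CUBIC))
E
```

```text
t 1.8667 pos [0.5941 0.2931 0.1811] yaw -9.03 F [-0.04 -0.91  0.82] w 1.004143424475836
tool shift mm [ 2.6 45.1 -1.8] turn [ 0.0013 -0.0022 -0.0021]
```

View pics/c7.png

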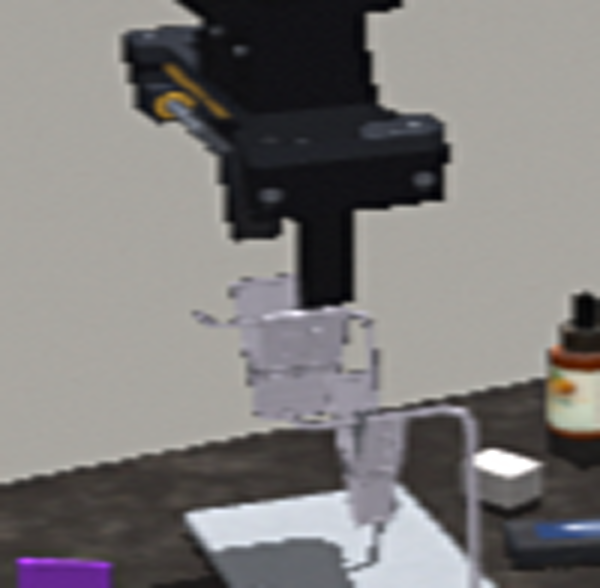

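View pics/c8.png

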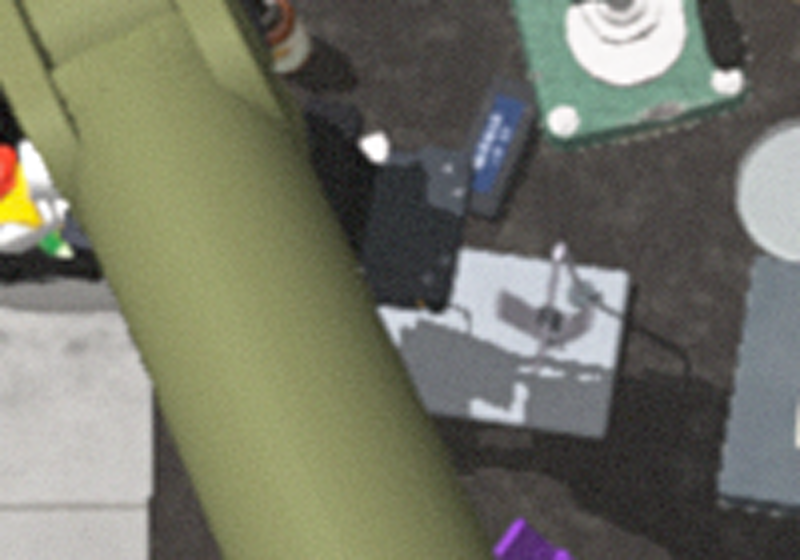

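```bash
python3 - <<'E'
from h import *
import cv2
s=cv2.imread("pics/side0.png");f=8;o=(270,145)
im=cv2.resize(s[145:220,270:330],None,fx=f,fy=f,interpolation=cv2.INTER_CUBIC)
y=np.radians(-8.9);ex=np.array([np.cos(y),np.sin(y),0]);ey=np.array([-ex[1],ex[0],0])
c=np.array([.5963,.2908,.121])
def d(a,b,z,col):
    p=proj("side",c+ex*a/1e3+ey*b/1e3+np.array([0,0,z/1e3]));q=((p-o+.5)*f).astype(int);cv2.circle(im,tuple(map(int,q)),3,col,-1)
for a in(-18,18):
    for b,col in((26,(0,0,255)),(-26,(255,0,0))): d(a,b,44,col)
    d(a,0,0,(0,255,0)); d(a,0,-36,(0,255,255))
cv2.imwrite("pics/c9.png",im)
E
```

```text
(no output)
```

View pics/c9.png

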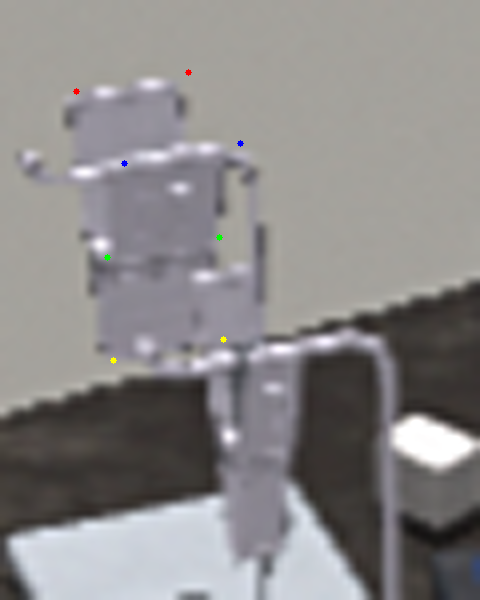

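Call:
{"fn": "play_rows", "kwargs": {"translation": [[0, 9, -1], [0, 9, -1], [0, 9, 0], [0, 9, 0], [0, 9, 0], [0, 0, 0], [0, 0, 0], [0, 0, 0], [0, 0, 0], [0, 0, 0]], "turn": [[0, -0.002, 0], [0, 0, 0], [0, 0, 0], [0, 0, 0], [0, 0, 0], [0, 0, 0], [0, 0, 0], [0, 0, 0], [0, 0, 0], [0, 0, 0]], "fingers": [1, 1, 1, 1, 1, 1, 1, 1, 1, 1]}}

```text
time: 2.8
position: [0.5952, 0.2909, 0.1383]
tool_rot: [-1.567, 0.122, -0.124]
ft_force: [-0.5, 0.1, 0.3]
grip_width: 1.0
```

```bash
python3 - <<'E'
from h import *
import cv2
go([.594,.2907,.136],-8.9)
s=ctrl.get_image("side")
cv2.imwrite("pics/c10.png",cv2.resize(s[90:230,240:340],None,fx=6,fy=4.2,interpolation=cv2.INTER_CUBIC))
E
```

```text
t 2.8 pos [0.5952 0.2909 0.1383] yaw -8.98 F [-0.46  0.13  0.28] w 1.0000500161678734
tool shift mm [-1.2  2.3 -0.4] turn [-0.0008 -0.0015  0.001 ]
```

View pics/c10.png

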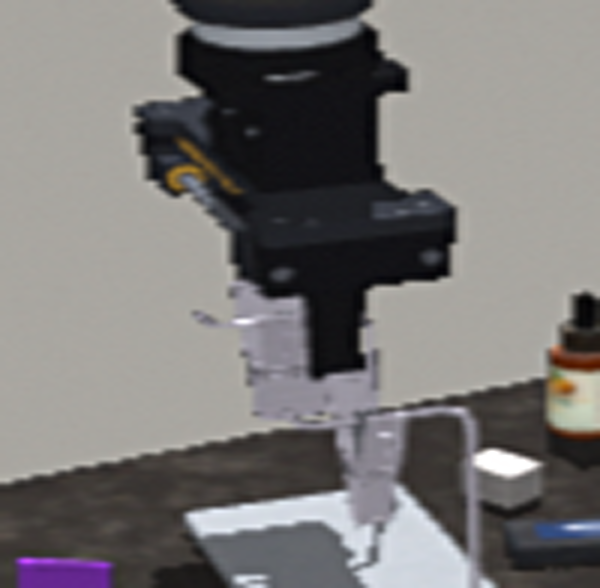

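Call:
{"fn": "play_rows", "kwargs": {"translation": [[-2, 1, 0], [-2, 1, 0], [0, 0, 0], [0, 0, 0], [0, 0, 0], [0, 0, 0], [0, 0, 0], [0, 0, 0], [0, 0, 0], [0, 0, 0]], "turn": [[0, 0, 0], [0, 0, 0], [0, 0, 0], [0, 0, 0], [0, 0, 0], [0, 0, 0], [0, 0, 0], [0, 0, 0], [0, 0, 0], [0, 0, 0]], "fingers": [1, 1, 0.5, 0.3, 0.15, 0.05, 0.05, 0.05, 0.05, 0.05], "grip_force": 20}}

```text
time: 3.68
position: [0.5912, 0.2925, 0.1367]
tool_rot: [-1.565, 0.121, -0.123]
ft_force: [-0.9, 1.0, 5.2]
grip_width: 0.546
```

```bash
python3 - <<'E'
from h import *
import cv2
go([.592,.2907,.136],-8.9)
s=ctrl.get_image("side")
cv2.imwrite("pics/c11.png",cv2.resize(s[90:230,240:340],None,fx=6,fy=4.2,interpolation=cv2.INTER_CUBIC))
E
```

```text
t 3.6833 pos [0.5912 0.2925 0.1367] yaw -8.94 F [-0.87  1.04  5.19] w 0.5460792458762047
tool shift mm [ 1.   0.7 -1.6] turn [-0.002  -0.0006  0.0011]
```

View pics/c11.png

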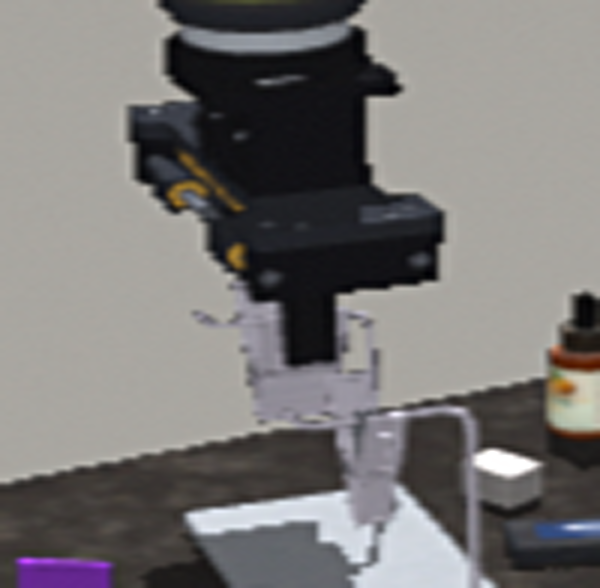

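Call:
{"fn": "play_rows", "kwargs": {"translation": [[0, -1, 0], [0, -1, 0], [0, -1, 0], [0, -1, 0], [0, -1, 0], [0, -1, 0], [0, -1, 0], [0, 0, 0], [0, 0, 0], [0, 0, 0]], "turn": [[0, 0, 0], [0, 0, 0], [0, 0, 0], [0, 0, 0], [0, 0, 0], [0, 0, 0], [0, 0, 0], [0, 0, 0], [0, 0, 0], [0, 0, 0]], "fingers": [0, -0.05, -0.1, -0.15, -0.2, -0.25, -0.3, -0.4, -0.6, -1], "grip_force": 20}}

```text
time: 4.57
position: [0.591, 0.2926, 0.1429]
tool_rot: [-1.565, 0.122, -0.123]
ft_force: [0.5, 3.2, 0.7]
grip_width: 0.252
```

```bash
python3 - <<'E'
from h import *
import cv2
go([.592,.2907,.143],-8.9)
s=ctrl.get_image("side")
cv2.imwrite("pics/c12.png",cv2.resize(s[90:230,240:340],None,fx=6,fy=4.2,interpolation=cv2.INTER_CUBIC))
E
```

```text
t 4.5667 pos [0.591  0.2926 0.1429] yaw -8.95 F [0.52 3.23 0.66] w 0.25236734884466244
tool shift mm [ 1.3 -0.1 -1.8] turn [-0.0023 -0.0008  0.0006]
```

View pics/c12.png

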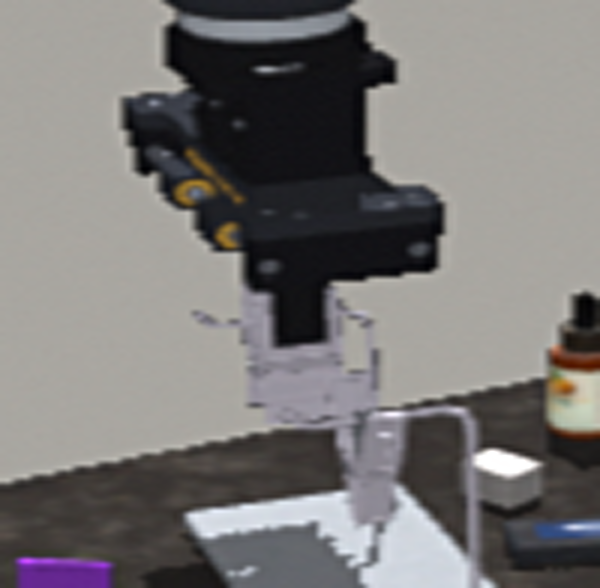

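Call:
{"fn": "play_rows", "kwargs": {"translation": [[0, -2, 0.5], [0, -2, 0.5], [0, -2, 0], [0, -2, 0], [0, -2, 0], [0, -2, 0], [0, -2, 0], [0, 0, 0], [0, 0, 0], [0, 0, 0]], "turn": [[0, 0, 0], [0, 0, 0], [0, 0, 0], [0, 0, 0], [0, 0, 0], [0, 0, 0], [0, 0, 0], [0, 0, 0], [0, 0, 0], [0, 0, 0]], "fingers": [-1, -1, -1, -1, -1, -1, -1, -1, -1, -1]}}

```text
time: 5.45
position: [0.5914, 0.2921, 0.1572]
tool_rot: [-1.567, 0.123, -0.124]
ft_force: [0.1, 2.3, 0.4]
grip_width: 0.257
```

```bash
python3 - <<'E'
from h import *
import cv2
go([.592,.2907,.157],-8.9)
s=ctrl.get_image("side")
cv2.imwrite("pics/c13.png",cv2.resize(s[90:230,240:340],None,fx=6,fy=4.2,interpolation=cv2.INTER_CUBIC))
print(ctrl.get_state()["ft_force"],ctrl.get_state()["torque"])
E
```

```text
t 5.45 pos [0.5914 0.2921 0.1572] yaw -9.0 F [0.14 2.3  0.44] w 0.25679711148078554
tool shift mm [ 0.8  0.2 -1.3] turn [-0.0003 -0.0017  0.0009]
[0.73275107 2.19092751 0.91685441] [ 0.55500359 -0.03333742  0.01935782]
```

View pics/c13.png

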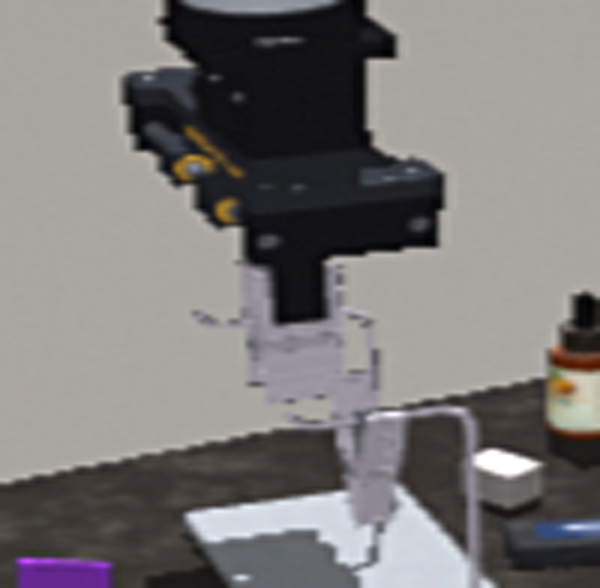

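Call:
{"fn": "play_rows", "kwargs": {"translation": [[0, 0, 0.5], [0, 0, 0.5], [0, 0, 0.5], [0, 0, 0.5], [0, 0, 0], [0, 0, 0], [0, 0, 0], [0, 0, 0], [0, 0, 0], [0, 0, 0]], "turn": [[0, 0, 0], [0, 0, 0], [0, 0, 0], [0, 0, 0], [0, 0, 0], [0, 0, 0], [0, 0, 0], [0, 0, 0], [0, 0, 0], [0, 0, 0]], "fingers": [-1, -1, -1, -1, -1, -1, -1, -1, -1, -1]}}

```text
time: 6.33
position: [0.5914, 0.2942, 0.1566]
tool_rot: [-1.567, 0.123, -0.123]
ft_force: [0.5, 0.7, -0.3]
grip_width: 0.258
```

```bash
python3 - <<'E'
from h import *
go([.592,.2907,.157],-8.9)
print(ctrl.get_state()["ft_force"],ctrl.get_state()["torque"])
E
```

```text
t 6.3333 pos [0.5914 0.2942 0.1566] yaw -8.98 F [ 0.47  0.74 -0.32] w 0.2576406285407813
tool shift mm [ 1.2 -0.4 -3.3] turn [ 0.     -0.0015  0.0001]
[ 0.46722039  0.7430444  -0.32467053] [ 0.06487681 -0.01292349 -0.01092482]
```

Call:
{"fn": "play_rows", "kwargs": {"translation": [[0, 0, 0.5], [0, 0, 0.5], [-3, 0, 0], [-3, 0, 0], [-3, 0, 0], [-3, 0, 0], [-3, 0, 0], [-3, 0, 0], [-3, 0, 0], [0, 0, 0]], "turn": [[0, 0, 0], [0, 0, 0], [0, 0, 0], [0, 0, 0], [0, 0, 0], [0, 0, 0], [0, 0, 0], [0, 0, 0], [0, 0, 0], [0, 0, 0]], "fingers": [-1, -1, -1, -1, -1, -1, -1, -1, -1, -1]}}

```text
time: 7.17
position: [0.57, 0.2989, 0.1567]
tool_rot: [-1.567, 0.123, -0.122]
ft_force: [0.1, 0.3, -0.7]
grip_width: 0.258
```

```bash
python3 - <<'E'
from h import *
import cv2
go([.592,.2907,.157],-8.9)
print(ctrl.get_state()["ft_force"],ctrl.get_state()["torque"])
s=ctrl.get_image("side")
cv2.imwrite("pics/c14.png",cv2.resize(s[90:230,240:340],None,fx=6,fy=4.2,interpolation=cv2.INTER_CUBIC))
E
```

```text
t 7.1667 pos [0.57   0.2989 0.1567] yaw -8.94 F [ 0.09  0.31 -0.75] w 0.25766746616190445
tool shift mm [23.  -0.3 -4.7] turn [-0.0002 -0.0007 -0.0003]
[ 0.08604156  0.30530058 -0.74901291] [0.03976191 0.08777451 0.03423297]
```

View pics/c14.png

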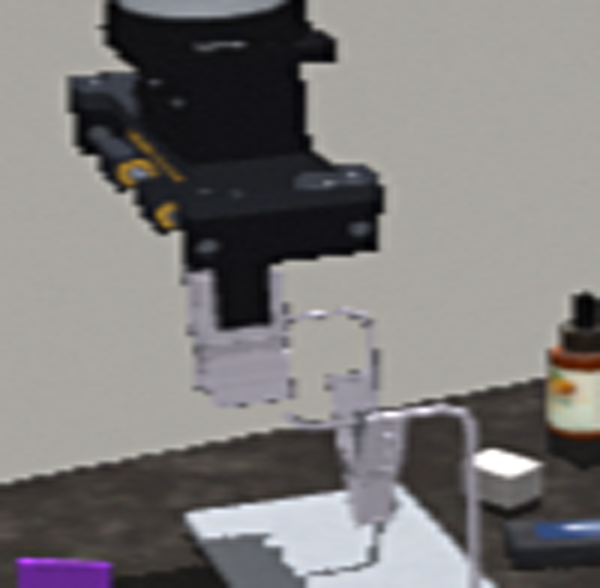

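Call:
{"fn": "play_rows", "kwargs": {"translation": [[-4, 0, 0], [-4, 0, 0], [-4, 0, 0], [-4, 0, 0], [-4, 0, 0], [-4, 0, 0], [-5, 0, 0], [-6, 0, 0], [-6, 0, 0], [-6, 0, 0]], "turn": [[0, 0, 0], [0, 0, 0], [0, 0, 0], [0, 0, 0], [0, 0, 0], [0, 0, 0], [0, 0, 0], [0, 0, 0], [0, 0, 0], [0, 0, 0]], "fingers": [-1, -1, -1, -1, -1, -1, -1, -1, -1, -1]}}

```text
time: 8.05
position: [0.5236, 0.306, 0.1566]
tool_rot: [-1.567, 0.123, -0.123]
ft_force: [0.6, 0.8, -0.7]
grip_width: 0.256
```

```bash
python3 - <<'E'
from h import *
import cv2
go([.592,.2907,.157],-8.9)
print(ctrl.get_state()["ft_force"],ctrl.get_state()["torque"])
s=ctrl.get_image("side")
cv2.imwrite("pics/c15.png",cv2.resize(s[90:230,210:340],None,fx=5,fy=4.2,interpolation=cv2.INTER_CUBIC))
E
```

```text
t 8.05 pos [0.5236 0.306  0.1566] yaw -8.98 F [ 0.56  0.8  -0.73] w 0.25621765591922985
tool shift mm [69.9 -0.4 -4.5] turn [-0.0001 -0.0013 -0.0001]
[ 0.56356628  0.79694937 -0.7324234 ] [-0.01534337 -0.00626906  0.02299923]
```

View pics/c15.png

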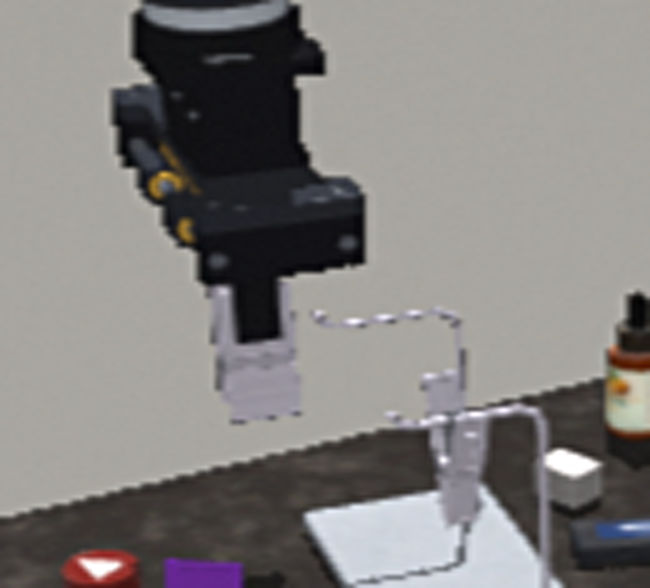

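Call:
{"fn": "play_rows", "kwargs": {"translation": [[-3, -10, 0], [-3, -13, 0], [-3, -13, 0], [0, -13, 0], [0, -13, 0], [0, -13, 0], [0, -13, 0], [0, -6, 0], [0, 0, 0], [0, 0, 0]], "turn": [[0, 0, 0], [0, 0, 0], [0, 0, 0], [0, 0, 0], [0, 0, 0], [0, 0, 0], [0, 0, 0], [0, 0, 0], [0, 0, 0], [0, 0, 0]], "fingers": [-1, -1, -1, -1, -1, -1, -1, -1, -1, -1]}}

```text
time: 8.93
position: [0.5156, 0.3072, 0.2507]
tool_rot: [-1.567, 0.123, -0.123]
ft_force: [-0.4, -0.5, -1.2]
grip_width: 0.258
```

```bash
python3 - <<'E'
from h import *
go([.5447,-.222,.25],-117.5)
p=ctrl.get_state()["position"];d=(np.array([.5447,-.222])-p[:2])*1000/20
y=np.radians(-9)
for i in range(20):
    c,s=np.cos(y),np.sin(y); print([round(c*d[0]+s*d[1],1),0,round(-s*d[0]+c*d[1],1)],end=", "); y-=.0947
    if i==9: print()
E
```

```text
t 8.9333 pos [0.5156 0.3072 0.2507] yaw -8.99 F [-0.37 -0.54 -1.2 ] w 0.2581591320882142
tool shift mm [ 111.4    0.6 -518.2] turn [-4.0000e-04  1.8939e+00 -0.0000e+00]
[np.float64(5.6), 0, np.float64(-25.9)], [np.float64(8.0), 0, np.float64(-25.3)], [np.float64(10.4), 0, np.float64(-24.4)], [np.float64(12.6), 0, np.float64(-23.3)], [np.float64(14.8), 0, np.float64(-22.0)], [np.float64(16.8), 0, np.float64(-20.5)], [np.float64(18.6), 0, np.float64(-18.8)], [np.float64(20.3), 0, np.float64(-17.0)], [np.float64(21.9), 0, np.float64(-15.0)], [np.float64(23.2), 0, np.float64(-12.9)], 
[np.float64(24.3), 0, np.float64(-10.6)], [np.float64(25.2), 0, np.float64(-8.3)], [np.float64(25.8), 0, np.float64(-5.8)], [np.float64(26.3), 0, np.float64(-3.4)], [np.float64(26.5), 0, np.float64(-0.9)], [np.float64(26.5), 0, np.float64(1.6)], [np.float64(26.2), 0, np.float64(4.1)], [np.float64(25.7), 0, np.float64(6.6)], [np.float64(24.9), 0, np.float64(9.0)], [np.float64(24.0), 0, np.float64(11.3)],
```

Call:
{"fn": "play_rows", "kwargs": {"translation": [[5.6, 0, -26], [8, 0, -25], [10.4, 0, -24.5], [12.6, 0, -23.5], [15, 0, -22], [17, 0, -20.5], [18.5, 0, -19], [20, 0, -17], [22, 0, -15], [23, 0, -13]], "turn": [[0, 0.095, 0], [0, 0.095, 0], [0, 0.095, 0], [0, 0.095, 0], [0, 0.095, 0], [0, 0.095, 0], [0, 0.095, 0], [0, 0.095, 0], [0, 0.095, 0], [0, 0.095, 0]], "fingers": [-1, -1, -1, -1, -1, -1, -1, -1, -1, -1]}}

```text
time: 9.77
position: [0.5288, 0.041, 0.2494]
tool_rot: [-1.393, 0.866, -0.864]
ft_force: [1.0, -0.7, -1.0]
grip_width: 0.26
```

```bash
python3 - <<'E'
from h import *
import cv2
go([.5447,-.222,.25],-117.5)
print(ctrl.get_state()["joint_positions"].round(2))
cv2.imwrite("pics/s16.png",ctrl.get_image("side"))
E
```

```text
t 9.7667 pos [0.5288 0.041  0.2494] yaw -63.68 F [ 0.99 -0.65 -1.02] w 0.26023858732299915
tool shift mm [ 242.8   -0.5 -102.4] turn [1.900e-03 9.393e-01 4.000e-04]
[-0.43  0.05  0.32  1.72 -0.02  1.38  0.35]
```

View pics/s16.png

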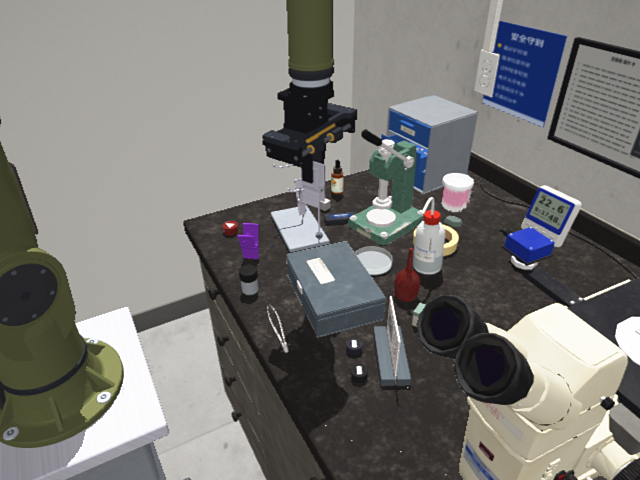

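```bash
python3 - <<'E'
from h import *
o1,d1=ray("top",(592,283));o2,d2=ray("side",(450,325))
A=np.c_[d1,-d2];k=np.linalg.lstsq(A,o2-o1,rcond=None)[0];print(o1+d1*k[0],o2+d2*k[1])
E
```

```text
[ 0.42198489 -0.45328456  0.34454747] [ 0.42002313 -0.45213401  0.34380939]
```

Call:
{"fn": "play_rows", "kwargs": {"translation": [[24.3, 0, -10.6], [25, 0, -8.3], [26, 0, -5.8], [26, 0, -3.4], [26.5, 0, -1], [26.5, 0, 1.6], [26, 0, 4], [24, 0, 6], [22, 0, 8], [18, 0, 8]], "turn": [[0, 0.095, 0], [0, 0.095, 0], [0, 0.095, 0], [0, 0.095, 0], [0, 0.095, 0], [0, 0.095, 0], [0, 0.095, 0], [0, 0.095, 0], [0, 0.095, 0], [0, 0.085, 0]], "fingers": [-1, -1, -1, -1, -1, -1, -1, -1, -1, -1]}}

```text
time: 10.65
position: [0.5408, -0.212, 0.2495]
tool_rot: [-0.943, 1.555, -1.554]
ft_force: [0.4, -1.0, -1.0]
grip_width: 0.26
```

```bash
python3 - <<'E'
from h import *
import cv2
go([.5447,-.222,.25],-117.5)
cv2.imwrite("pics/s17.png",ctrl.get_image("side"))
cv2.imwrite("pics/t17.png",ctrl.get_image("top"))
E
```

```text
t 10.65 pos [ 0.5408 -0.212   0.2495] yaw -117.59 F [ 0.38 -1.04 -1.05] w 0.2596479241890724
tool shift mm [ 7.1 -0.5  8.1] turn [ 0.0015 -0.0015  0.0011]
```

View pics/s17.png

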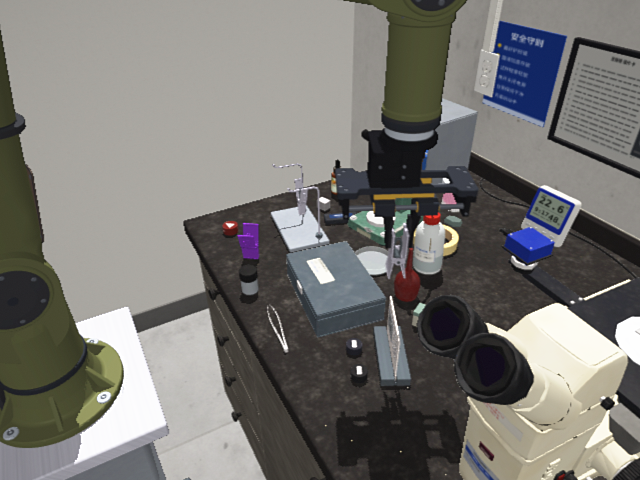

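View pics/t17.png

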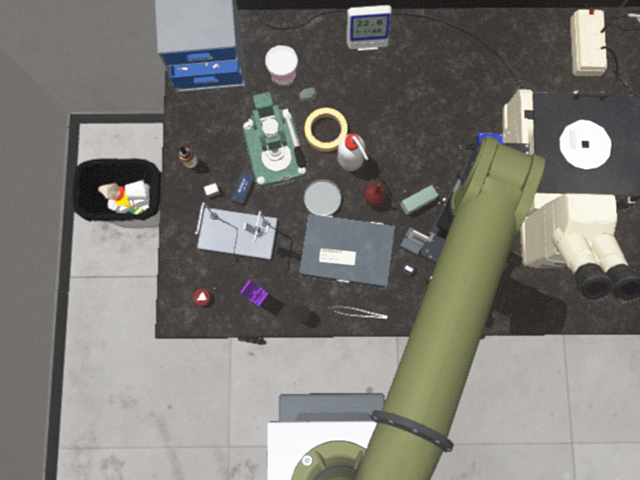

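```bash
cat >> h.py <<'E'
def show(fn,x0,x1,y0,y1,f,pts,n="side"):
    import cv2
    im=cv2.resize(cv2.imread(fn)[y0:y1,x0:x1],None,fx=f,fy=f,interpolation=cv2.INTER_CUBIC)
    for X,col in pts:
        q=(proj(n,X)-[x0,y0]+.5)*f;cv2.circle(im,(int(q[0]),int(q[1])),2,col,-1)
    cv2.imwrite(fn[:-4]+"c.png",im)
def clippts(dp=.021):
    s=ctrl.get_state();M=Ro.from_rotvec(s["tool_rot"]).as_matrix();p=s["position"];out=[]
    ex,ez,up=M[:,0],M[:,2],-M[:,1]
    pin=p-dp*up
    for a in(-.018,.018):
        out.append((pin+a*ex,(0,255,0)))
        for b in(-.01,.01): out.append((pin+a*ex+b*ez-.033*up,(0,0,255)))
        for b in(-.0125,.0125): out.append((pin+a*ex+b*ez+.049*up,(255,0,0)))
    return out
E
python3 - <<'E'
from h import *
C=np.array([.5447,-.222,.1]);y=np.radians(-27.5);ey=np.array([-np.sin(y),np.cos(y),0])
show("pics/s17.png",340,440,210,400,4,clippts()+[(C+ey*k,(0,255,255)) for k in(-.055,0,.055)])
E
```

```text
(no output)
```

View pics/s17c.png

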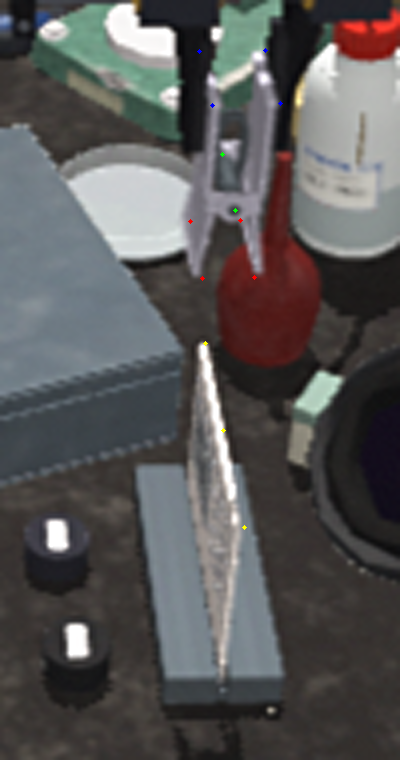

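```bash
python3 - <<'E'
from h import *
go([.5438,-.2215,.18],-117.6)
E
```

```text
t 10.75 pos [ 0.54   -0.2147  0.2496] yaw -117.71 F [-0.21 -0.14 -1.67] w 0.2549200791573609
tool shift mm [ 4.1 69.6  6.6] turn [ 0.0008 -0.0019  0.0032]
```

Call:
{"fn": "play_rows", "kwargs": {"translation": [[2, 0, 2], [2, 0, 2.5], [0, 10, 2], [0, 12, 0], [0, 12, 0], [0, 12, 0], [0, 12, 0], [0, 10, 0], [0, 0, 0], [0, 0, 0]], "turn": [[0, 0, 0], [0, 0, 0], [0, 0, 0], [0, 0, 0], [0, 0, 0], [0, 0, 0], [0, 0, 0], [0, 0, 0], [0, 0, 0], [0, 0, 0]], "fingers": [-1, -1, -1, -1, -1, -1, -1, -1, -1, -1]}}

```text
time: 11.58
position: [0.5451, -0.2165, 0.1817]
tool_rot: [-0.946, 1.552, -1.55]
ft_force: [-0.4, 0.4, 0.2]
grip_width: 0.253
```

```bash
python3 - <<'E'
from h import *
import cv2
go([.5438,-.2215,.139],-117.6)
cv2.imwrite("pics/s18.png",ctrl.get_image("side"))
C=np.array([.5438,-.2215,.1]);y=np.radians(-27.5);ey=np.array([-np.sin(y),np.cos(y),0])
show("pics/s18.png",340,440,220,390,4.5,clippts(.0205)+[(C+ey*k,(0,255,255)) for k in(-.055,0,.055)])
E
```

```text
t 11.5833 pos [ 0.5451 -0.2165  0.1817] yaw -117.27 F [-0.45  0.38  0.23] w 0.2526792814847976
tool shift mm [ 5.  42.7  1.2] turn [0.0014 0.0058 0.0004]
```

View pics/s18c.png

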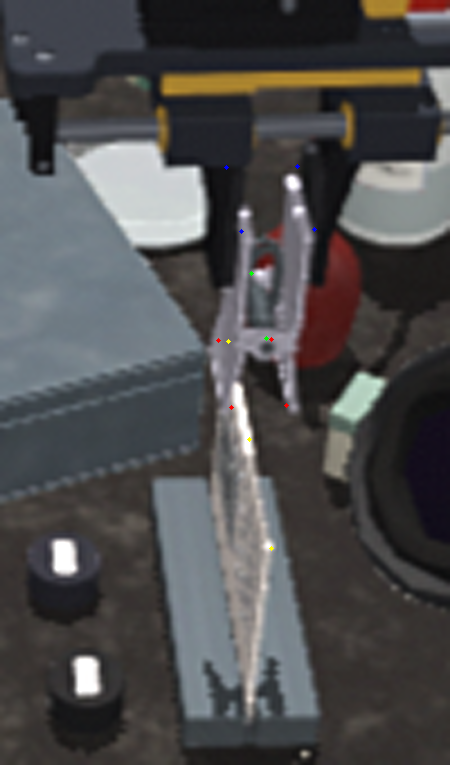

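Call:
{"fn": "play_rows", "kwargs": {"translation": [[2.5, 0, 0.5], [2.5, 0, 0.5], [0, 5, 0], [0, 5, 0], [0, 5, 0], [0, 5, 0], [0, 5, 0], [0, 0, 0], [0, 0, 0], [0, 0, 0]], "turn": [[0, 0.003, 0], [0, 0, 0], [0, 0, 0], [0, 0, 0], [0, 0, 0], [0, 0, 0], [0, 0, 0], [0, 0, 0], [0, 0, 0], [0, 0, 0]], "fingers": [-1, -1, -1, -1, -1, -1, -1, -1, -1, -1]}}

```text
time: 12.47
position: [0.5442, -0.2216, 0.1576]
tool_rot: [-0.943, 1.552, -1.553]
ft_force: [-0.1, -0.5, -0.4]
grip_width: 0.256
```

```bash
python3 - <<'E'
from h import *
import cv2
go([.5438,-.2215,.139],-117.6)
cv2.imwrite("pics/s19.png",ctrl.get_image("side"))
C=np.array([.5438,-.2215,.1]);y=np.radians(-27.5);ey=np.array([-np.sin(y),np.cos(y),0])
show("pics/s19.png",340,440,250,390,5,clippts(.0205)+[(C+ey*k,(0,255,255)) for k in(-.055,0,.055)])
cv2.imwrite("pics/s19b.png",cv2.resize(cv2.imread("pics/s19.png")[250:390,340:440],None,fx=4,fy=4,interpolation=cv2.INTER_CUBIC))
go([.5438,-.2215,.139],-117.6)
E
```

```text
t 12.4667 pos [ 0.5442 -0.2216  0.1576] yaw -117.44 F [-0.12 -0.53 -0.4 ] w 0.25592869311006866
tool shift mm [ 0.1 18.6 -0.4] turn [-0.0002  0.0028 -0.0001]
t 12.5167 pos [ 0.5443 -0.2217  0.1578] yaw -117.44 F [ 0.09  1.36 -0.29] w 0.2599526835629959
tool shift mm [ 0.1 18.8 -0.6] turn [-0.0005  0.0028 -0.0002]
```

View pics/s19c.png

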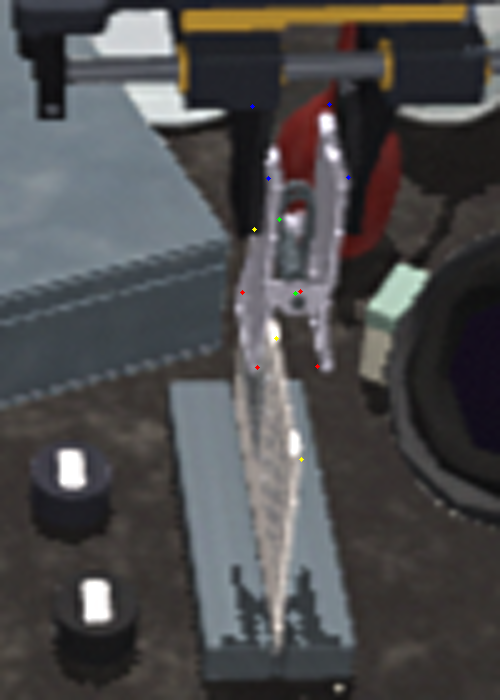

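View pics/s19b.png

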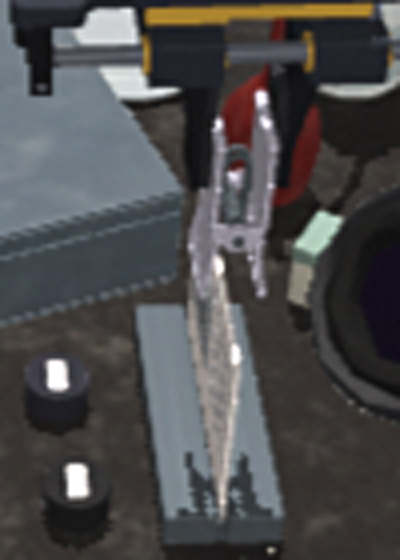

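Call:
{"fn": "play_rows", "kwargs": {"translation": [[0, 0, -0.8], [0, 3, 0], [0, 3, 0], [0, 3, 0], [0, 3, 0], [0, 3, 0], [0, 3, 0], [0, 0, 0], [0, 0, 0], [0, 0, 0]], "turn": [[0, 0.002, 0], [0, 0, 0], [0, 0, 0], [0, 0, 0], [0, 0, 0], [0, 0, 0], [0, 0, 0], [0, 0, 0], [0, 0, 0], [0, 0, 0]], "fingers": [-1, -1, -1, -1, -1, -1, -1, -1, -1, -1]}}

```text
time: 13.35
position: [0.5434, -0.2213, 0.1396]
tool_rot: [-0.942, 1.554, -1.554]
ft_force: [-0.4, -0.4, -0.6]
grip_width: 0.255
```

```bash
python3 - <<'E'
from h import *
import cv2
go([.5438,-.2215,.139],-117.6)
im=ctrl.get_image("side");cv2.imwrite("pics/s20.png",im)
cv2.imwrite("pics/s20b.png",cv2.resize(im[270:370,350:430],None,fx=6,fy=6,interpolation=cv2.INTER_CUBIC))
C=np.array([.5438,-.2215,.1]);y=np.radians(-27.5);ey=np.array([-np.sin(y),np.cos(y),0])
show("pics/s20.png",350,430,270,370,6,clippts(.0205)+[(C+ey*k,(0,255,255)) for k in(-.055,-.018,0,.018,.055)])
t=ctrl.get_image("top");cv2.imwrite("pics/t20.png",cv2.resize(t[180:290,180:500],None,fx=2.5,fy=2.5))
go([.5438,-.2215,.139],-117.6);print(ctrl.get_state()["torque"])
E
```

```text
t 13.35 pos [ 0.5434 -0.2213  0.1396] yaw -117.56 F [-0.4  -0.43 -0.64] w 0.25506710162844454
tool shift mm [0.  0.6 0.4] turn [-0.0002  0.0007 -0.0001]
t 13.45 pos [ 0.5435 -0.2214  0.1398] yaw -117.56 F [ 0.32 -0.77 -1.05] w 0.2572987096618701
tool shift mm [0.  0.8 0.3] turn [-0.0005  0.0007 -0.0002]
[-0.02579912  0.07214269  0.02016282]
```

View pics/s20c.png

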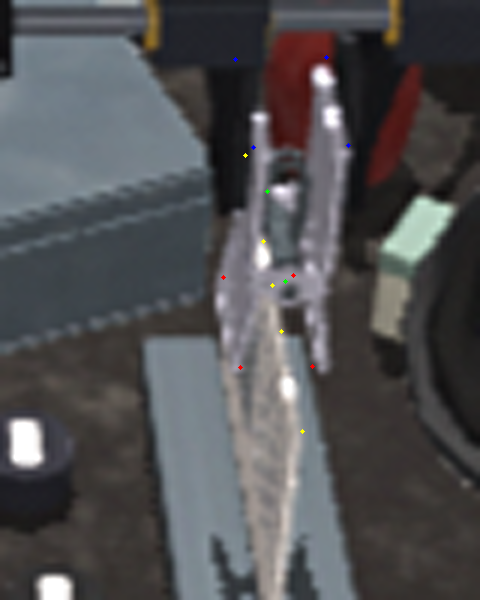

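View pics/s20b.png

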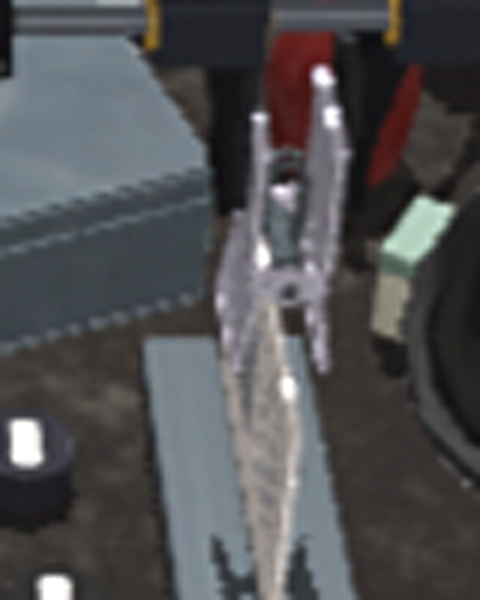

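View pics/t20.png

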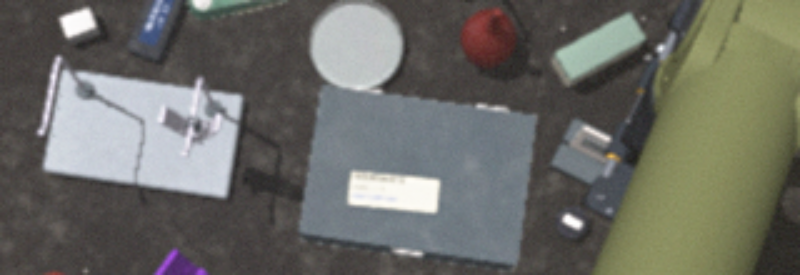

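```bash
python3 - <<'E'
from h import *
cr=lambda p:((p[0]+.5)/6-.5+350,(p[1]+.5)/6-.5+270)
near=onz("side",cr((296,426)),.1);far=onz("side",cr((244,155)),.1);m=(near+far)/2;e=(near-far)/np.linalg.norm(near-far);n=np.array([-e[1],e[0],0]);print(m,np.linalg.norm(near-far),n)
for z in(.085,.087,.089):
    for p in((237,370),(325,368)):
        q=onz("side",cr(p),z)-m;print(z,p,"edge(near+)",(q@e*1e3).round(1),"normal",(q@n*1e3).round(1))
for z in(.118,.12):
    q=onz("side",cr((289,290)),z)-m;print(z,"pin",(q@e*1e3).round(1),(q@n*1e3).round(1))
E
```

```text
[ 0.54350017 -0.22043273  0.1       ] 0.10825085194832039 [ 0.88259012 -0.47014325  0.        ]
0.085 (237, 370) edge(near+) 18.8 normal -10.2
0.085 (325, 368) edge(near+) 18.4 normal 14.4
0.087 (237, 370) edge(near+) 20.7 normal -10.6
0.087 (325, 368) edge(near+) 20.4 normal 13.9
0.089 (237, 370) edge(near+) 22.7 normal -11.0
0.089 (325, 368) edge(near+) 22.3 normal 13.5
0.118 pin 21.1 1.3
0.12 pin 23.2 0.9
```

Call:
{"fn": "play_rows", "kwargs": {"translation": [[-0.5, 0, -0.7], [-1, 0, -0.7], [-1, 0.5, 0], [0, 0.5, 0], [0, 0.5, 0], [0, 0.5, 0], [0, 0, 0], [0, 0, 0], [0, 0, 0], [0, 0, 0]], "turn": [[0, 0, 0], [0, 0, 0], [0, 0, 0], [0, 0, 0], [0, 0, 0], [0, 0, 0], [0, 0, 0], [0, 0, 0], [0, 0, 0], [0, 0, 0]], "fingers": [-1, -1, -1, -1, -1, -1, -1, -1, -1, -1]}}

```text
time: 14.28
position: [0.5433, -0.2185, 0.1376]
tool_rot: [-0.942, 1.554, -1.554]
ft_force: [0.1, -0.1, -1.2]
grip_width: 0.257
```

```bash
python3 - <<'E'
from h import *
import cv2
im=ctrl.get_image("side");cv2.imwrite("pics/s21.png",im)
cv2.imwrite("pics/s21b.png",cv2.resize(im[270:370,350:430],None,fx=6,fy=6,interpolation=cv2.INTER_CUBIC))
go([.5438,-.2215,.139],-117.6);print(ctrl.get_state()["torque"],np.abs(ctrl.get_state()["qd"]).max())
E
```

```text
t 14.3333 pos [ 0.5433 -0.2184  0.1376] yaw -117.56 F [ 0.35 -0.37 -0.35] w 0.2591671052585327
tool shift mm [ 2.5 -1.4  1.9] turn [-0.0001  0.0006 -0.0001]
[-0.08835062  0.11953858  0.0523173 ] 0.0011974116547527984
```

View pics/s21b.png

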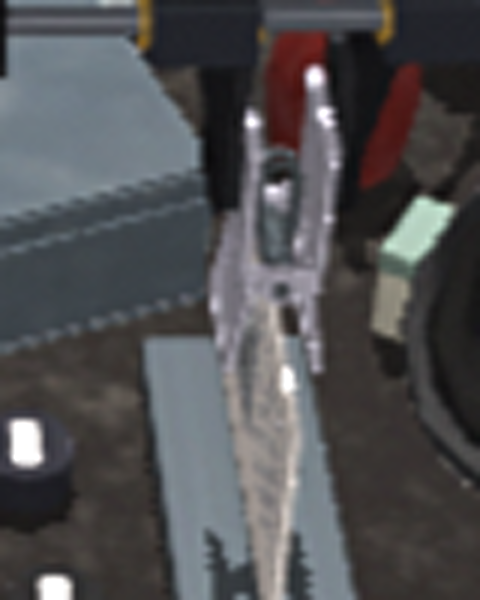

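View pics/s21.png

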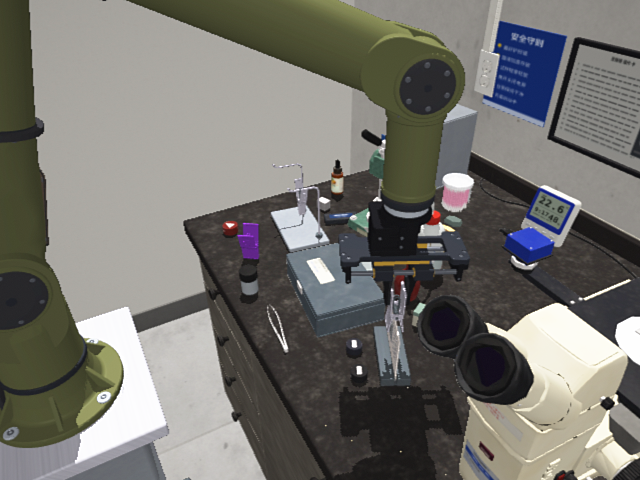

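```bash
python3 -c "
from bench import ctrl
print(ctrl.close_job())"
```

```text
the job is handed in; nothing more can be done
None
```

The wide clip is off its hook, squeezed wide open with a 20 N grip, and held over the middle of the card's top edge. I handed the job in at 14.3 s with the arm still holding it there.

**Last checks**
- **Alignment:** in the last side picture one jaw is in front of the card and one behind. The jaw tips are centred on the card to about 1 mm, and the clip's yaw matches the edge to within about half a degree.
- **Depth:** the tips are about 13–15 mm below the edge. This comes from the measured tool height and the tips' position in the picture.
- **Contact:** the tool feels little more than the clip's weight, so nothing appears to touch the card.
- **Other items:** the card stand has not visibly moved, and the narrow clip still hangs on its hook.

**Less certain or disagreeing**
- **Position along the edge:** this is good to only about 2–3 mm. I corrected 2.5 mm from the side view alone, because the arm hid the clip in the top view.
- **Camera agreement:** the two cameras differed by about 2–3 mm on the card's position. I followed the side view.
- **Gripper opening:** it read about 22 mm, against the 25 mm given for the handles at their stop. The pictures show the clip gaping wide, so I took it as fully open.
- **On the hook:** the clip's eye pressed sideways on the hook with about 3 N after the squeeze. I centred it before drawing it off.

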